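# Unlatch the specimen press and hold its bar up

### The arm

A 6-joint arm with a two-finger parallel gripper is mounted at the origin on a cart in front of the work surface, level with it; the furniture and walls round the work are solid. World frame = base frame: x ahead of the robot, y to its left, z up, the work surface at z = 0. Lengths are in mm, angles in degrees, forces in N, time in s.
With the tool pointing down it reaches from about 225 to 875 mm from the base axis. Payload 3.4 kg.
Tool frame: the origin (TCP) lies on the front face of the gripper's body, between the roots of the fingers; the fingertips stand 73 mm ahead of it and the grasp point (between the pads) lies 54 mm ahead of it; z points along the fingers, y is the line along which they close (so a half turn about z gives the same grasp; the last joint's range is limited). The gripper opens to 85 mm and grips with 20 to 120 N. Pads are 22 mm wide; open, the fingers measure 114 mm over their backs; the gripper's body (76 mm by 85 mm) begins 54 mm behind the grasp point. The pads swing forward as they close: fully open they stand 13 mm farther back than shut.
Start: joints at [-73.281, 15.808, 86.224, -0, 77.962, -6.933], TCP at [230.677, -526.729, 303.928] pointing down, gripper open.
Joint ranges: [-165.64, 165.64], [-43.16, 119.46], [12.63, 154.43], [-67.54, 247.53], [6.08, 155.33], [-154.97, 154.97]. Speed limits (degrees/s): [147.25, 147.25, 180, 180, 180, 180].

### API

Orientations are given as a 3x3 rotation matrix whose columns are the frame's x, y, z axes.
In Python, from plant import status, eyes, job gives the robot as it stands. The module is installed in compiled form; this text tells all that it offers.
- The arm moves only by the tool send_rows, never from a script. Its argument "moves" is text: rows parted by semicolons, each of 6 numbers parted by spaces: the shift along the tool's x, y, z in mm, then the turn, a rotation vector about the tool's x, y, z in rad. In form: dx dy dz rx ry rz; .... A call has 1 to 8 rows; each row shifts and turns the commanded pose from where the row before left it, along the tool's axes as they then stand; what a row does not reach is not made up. A row lasts 1/12 s, in which the tool goes at most 41.7 mm and 7.16 degrees, less where a joint would pass 70% of its speed; a pose out of reach is approached as far as the arm can. A call with a gripper value outside its range is refused whole. "claw" is the finger opening in mm, from 0 to 85.4, set as the call begins (left out, the last holds). The fingers move at their own pace and stop on an object; "squeeze" is the grip in N (left out, the last holds). Time passes only in rows, so rows that do not move let the fingers close. It gives the time, the measured TCP pose, the force, the opening and the grip force at its end, in the units of the state.
- status.state(): the state, without advancing time (a new reading comes with each control period).
- eyes.camera(name): name is "scene" or "side" or "wrist"; returns a dict with "image" (384x512x3 uint8, red, green, blue), "K" (3x3 intrinsics, pixels), "R" (3x3) and "t" (3): a world point X has camera coordinates R X + t. Camera axes: x right, y down, z forward; pixel columns grow to the right and rows downward; lengths in mm; the calibration is good to about 2 mm. The wrist camera is an equidistant fisheye: a pixel r from the principal point sees the ray r / f radians off the axis. A picture is of the moment at which its call begins. There is no depth.
- job.job_done(): hands the job in; it is judged then, once.
Trained networks look in a picture, given as the dict that the camera call returned (one of the last four; its "shot" number tells which), for a name from the list of things; names that differ only in an ending like _2 or _b are one class to them, and where a whole thing is asked for, a point or a joint stands for the part that bears it (a point fixed in the world has none). Each returns a list of dicts, best first, with "confidence" (0 to 1); they miss things now and then, are a little off and sometimes report something else, mostly with a low value. They report only what shows in the picture. A call takes as long as a camera call.
- eyes.trace(picture, name): "pixels" (384x512 bool, what is visible of it).
- eyes.place_of(picture, name): "position" ([x, y, z] in mm, in world coordinates, good to about 4 mm: a listed point, or the origin of a listed thing).
The state is a dict: "clock": time; "qpos": joint angles; "joint_vel": joint speeds; "joint_efforts": joint torques, N m; "eef_pos": TCP position; "eef_rot": TCP orientation; "contact_force": force on the tool from outside, world axes, zero at the start; "torque": the same for the moment, N m; "gripper_width": opening from 0.0 (shut) to 1.0 (fully open); "finger_force": force on a finger pad.
Only numpy, scipy, OpenCV 4.12 (cv2) and the standard library are available. Lean on these libraries where they do the work, as an engineer would, in place of code of your own. Each camera call takes 0.05 s, during which the arm holds its last target. There are 200 camera calls.

### The job

Open the small specimen press so that a colleague can take out the specimen: pull the black tab of its spring latch sideways, out to the robot's right, while the bar is still down, then swing the bar up off the ball stud to about 30 degrees. Finish still holding the bar up there, steady, with the specimen left standing in its ring and everything else on the worktop left alone.

Things in the scene. Friction and masses are not known exactly. Their poses are not given: they have to be found in the camera images.
- press: the specimen press, a fixed grey base plate 230x76x12 mm bolted to the worktop. Its origin is on the worktop under the hinge pin, at the end far from the robot; its -x axis runs along the bar toward the ball stud (near end), z is up, -y is the side on which the latch tab sticks out (the robot's right).
- hinge_pin (a point): middle of the bar's hinge pin, 55 mm above the worktop; the pin lies along the press's y axis
- ball (a point): top of the steel ball head (28 mm across, on an 11 mm neck) of the fixed stud, 165 mm from the hinge pin along the press's -x, 72 mm above the worktop; the underside of the ball is cut flat and the latch catches under it
- socket (a point): middle of the top face of the square socket housing (44x44x41 mm) at the free end of the aluminium clamp bar; the housing is open below and sits over the ball. 83 mm above the worktop while locked. The bar with housing weighs about 0.4 kg (0.28 to 0.56).
- tab (a point): grip point on the latch's upright black finger tab: on its centre line, 17 mm below its top edge, 87 mm above the worktop while the bar is down. The tab is 12 mm thick (press y), 24 mm wide (press x), stands 40 to 104 mm above the worktop and 86 mm to the -y side of the ball. Fingers closing along press y can come down on both sides of it, tips no lower than 60 mm.
- tab_foot (a point): middle of the foot of the tab, where the 8 mm latch rod (along the press's y, 48 mm above the worktop, its guide barrel reaching 57 mm) joins it. Above the rod 58 mm of clear space lies between the tab and the socket housing.
- latch (a joint): travel of the latch in m: 0 = sprung home (locked under the ball), 0.014 = fully pulled out along the press's -y; clear of the ball from about 0.007. The spring resists with 3 N at first, 9 N at full travel, and snaps the latch home if let go. The latch rides on the bar and rises with it.
- clamp_bar (a joint): angle of the clamp bar in rad, 0 = down on the ball, growing as the ball end swings up about the hinge pin; stop at 0.95. It falls down when let go. While the latch is home it can rise only about 0.015.
- specimen_centre (a point): centre of the round mounted specimen (30 mm across, 18 mm high, loose) that stands in a low 4 mm ring on the press base, below the bar's rubber foot, 85 mm from the hinge pin
- timer: bystander: small white round kitchen timer; origin at the centre of its underside (sizes in mm)
- sample_box: bystander: flat box with two specimens, 73x99x30; origin at the centre of its underside (sizes in mm)
- loose_specimen: bystander: round mounted specimen, 34 across, 16 high, standing loose on the worktop; origin at the centre of its underside (sizes in mm)
- tape: bystander: small roll of tape, 53 across; origin at the centre of its underside (sizes in mm)
- beaker: bystander: clear beaker, 65 across, 90 high; origin at the centre of its underside (sizes in mm)
- jar: bystander: clear jar with dark lid, 71 across, 91 high; origin at the centre of its underside (sizes in mm)
- marker: bystander: marker pen, 135 long, lying; origin at the centre of its underside (sizes in mm)

How it is judged (in metres and radians):
On the way, in this order (a step that is already met when the one before it is completed fails the run):
1. the latch is pulled out at least 7 mm while the bar is still down (value of joint latch above 0.007 m and value of joint clamp_bar below 0.05 rad), for 0.1 s.
2. the bar, held by the fingers, has left the ball (value of joint clamp_bar above 0.2 rad and contact force between the fingers and clamp_bar above 0.5 N), for 0.1 s.
At the end, for the whole second after the job is handed in: The bar is held by the fingers at 0.38 to 0.72 rad (22 to 41 degrees), still (under 0.08 rad/s), carried by nothing else; the specimen is within 6 mm of where it stood, upright (value of joint clamp_bar between 0.38 and 0.72 rad and velocity of joint clamp_bar between -0.08 and 0.08 rad/s and contact force between the fingers and clamp_bar above 0.5 N and contact force between clamp_bar and clamped below 0.1 N and distance of specimen_centre from where it was at the start of the episode below 0.006 m and angle between specimen_centre's own z axis and vertical below 0.1 rad and contact force between clamp_bar and timer below 0.1 N and contact force between clamp_bar and sample_box below 0.1 N and contact force between clamp_bar and loose_specimen below 0.1 N and contact force between clamp_bar and tape below 0.1 N and contact force between clamp_bar and beaker below 0.1 N and contact force between clamp_bar and jar below 0.1 N and contact force between clamp_bar and marker below 0.1 N); the arm keeps its last pose, push and grip.
It fails at once if a bystander on the worktop is moved more than 15 mm (distance of any of timer, sample_box, loose_specimen, tape, beaker, jar, marker from where it was at the start of the episode above 0.015 m).
It also fails if it takes over 32 s, if anything falls off the work surface, if the arm or the gripper's body presses on something with over 40 N, if the wrist force passes 120 N, or if a joint passes its speed limit or range.

## Working session

There is one attempt and no reset: what is moved stays moved. The work goes in short steps, Python scripts to look and compute and a tool call to move; the robot and the scene stay as the last step left them, time stands still between calls to the robot, and variables do not carry over. Pictures are saved under pics/ and viewed, at most 10 in all, crops included, and the job is handed in when it is done.

Besides the shell and the picture viewer there is one more tool, called by a JSON object that holds its "method" and its "body". send_rows: Moves the arm, as the interface text tells. Its arguments: {"type":"object","properties":{"moves":{"type":"string"},"claw":{"type":"number"},"squeeze":{"type":"number"}},"required":["moves"]}

```bash
mkdir -p pics; python3 - <<'E'
from plant import status, eyes
import cv2,numpy as np
s=status.state()
print(s['clock'],np.round(s['eef_pos'],1),np.round(s['eef_rot'],3).tolist(),s['gripper_width'],s['contact_force'])
ims=[]
for n in ['scene','side']:
    p=eyes.camera(n); ims.append(p['image'])
    for k in ['hinge_pin','ball','socket','tab','tab_foot','specimen_centre','press']+(['timer','sample_box','loose_specimen','tape','beaker','jar','marker'] if n=='scene' else []):
        r=eyes.place_of(p,k)
        if r: print(n,k,np.round(r[0]['position'],1),round(r[0]['confidence'],2))
    print(n,'cam',np.round(-p['R'].T@p['t']))
a=cv2.cvtColor(np.vstack(ims),cv2.COLOR_RGB2BGR)
cv2.imwrite('pics/a.png',cv2.resize(np.hstack([a[:384],a[384:]]),(800,300)))
E
```

```text
0.0 [ 230.5 -526.3  303. ] [[0.916, 0.401, -0.001], [0.401, -0.916, 0.002], [0.0, -0.002, -1.0]] 1.0046294991141989 [-0.01046099  0.09753164  0.72677015]
scene hinge_pin [ 618.8 -157.2   52.7] 0.91
scene ball [ 465.  -216.1   71.6] 0.89
scene socket [ 461.4 -217.2   83. ] 0.89
scene tab [ 494.  -294.7   85.3] 0.43
scene tab_foot [ 487.4 -297.8   48.7] 0.55
scene specimen_centre [ 540.8 -189.2   18.6] 0.57
scene press [ 617.  -163.9    6.1] 0.61
scene timer [ 4.353e+02  4.290e+01 -4.000e-01] 0.72
scene loose_specimen [ 438.3 -373.2    3.3] 0.66
scene tape [ 490.3 -455.     0.9] 0.42
scene beaker [ 483.5 -604.3   -1.6] 0.63
scene jar [ 754.5 -126.7   -1.3] 0.8
scene marker [ 4.071e+02 -4.711e+02 -4.000e-01] 0.49
scene cam [-238. -783.  808.]
side hinge_pin [ 617.9 -164.7   57.2] 0.83
side ball [ 462.9 -216.3   75.1] 0.94
side socket [ 464.5 -215.8   81.9] 0.87
side tab [ 490.6 -292.7   84.1] 0.54
side tab_foot [ 494.3 -299.8   46.7] 0.7
side specimen_centre [ 538.5 -192.1   21.7] 0.57
side press [ 614.6 -162.6   -4.7] 0.91
side cam [ -6. 764. 790.]
```

View pics/a.png

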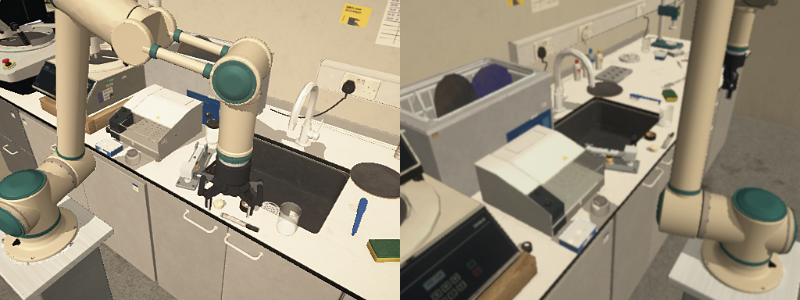

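{"method": "send_rows", "body": {"moves": "35 -11 7 0 0 0.008;35 -11 7 0 0 0.008;35 -11 7 0 0 0.008;35 -11 7 0 0 0.008;35 -11 7 0 0 0.008;35 -11 7 0 0 0.008;35 -11 7 0 0 0.008;35 -11 7 0 0 0.008", "claw": 54, "squeeze": 60}}

```text
clock: 1.82
eef_pos: [458.3, -338.8, 247.8]
eef_rot: [[0.94, 0.341, 0.0], [0.341, -0.94, -0.0], [0.0, 0.001, -1.0]]
contact_force: [0.4, -0.9, -0.0]
gripper_width: 0.631
finger_force: 0.0
```

```bash
cat > m.py <<'E'
from plant import status, eyes
import cv2,numpy as np
def look(name,cams=('scene','side','wrist'),pts=('hinge_pin','ball','socket','tab','tab_foot','specimen_centre')):
    ims=[]
    for n in cams:
        p=eyes.camera(n); ims.append(p['image'])
        for k in pts:
            r=eyes.place_of(p,k)
            if r: print(n,k,np.round(r[0]['position'],1),round(r[0]['confidence'],2))
    cv2.imwrite('pics/'+name,cv2.cvtColor(np.hstack(ims),cv2.COLOR_RGB2BGR) if len(ims)==1 else cv2.resize(cv2.cvtColor(np.hstack(ims),cv2.COLOR_RGB2BGR),(800,int(800*384/512/len(ims)))))
def st():
    s=status.state()
    print(s['clock'],np.round(s['eef_pos'],1),np.round(s['eef_rot'],3).tolist(),round(s['gripper_width'],3),np.round(s['contact_force'],1),s['finger_force'],np.round(s['qpos'],0))
    return s
E
python3 - <<'E'
from m import *
st(); look('b.png',('wrist',)); look('x.png',('scene','side'))
E
```

```text
1.8167 [ 458.3 -338.8  247.8] [[0.94, 0.341, 0.0], [0.341, -0.94, -0.0], [0.0, 0.001, -1.0]] 0.631 [ 0.4 -0.9 -0. ] 0.0 [-43.  17.  92.  -0.  70.  27.]
wrist ball [ 462.3 -217.    72.3] 0.59
wrist socket [ 462.7 -219.1   81.7] 0.7
wrist tab [ 489.9 -296.2   88.7] 0.95
wrist tab_foot [ 486.9 -297.3   48.2] 0.97
wrist specimen_centre [ 538.  -192.4   22.2] 0.65
scene hinge_pin [ 615.2 -158.2   53.2] 0.73
scene ball [ 463.5 -216.8   69.3] 0.64
scene socket [ 461.1 -216.    80.4] 0.62
scene tab [ 489.8 -298.3   85. ] 0.48
scene tab_foot [ 490.  -296.3   48.6] 0.43
scene specimen_centre [ 463.7 -216.    83.2] 0.7
side hinge_pin [ 619.1 -167.8   54.2] 0.81
side ball [ 465.8 -214.8   74.1] 0.6
side socket [ 462.6 -221.7   82.2] 0.57
side tab [ 488.8 -295.6   87.4] 0.44
side tab_foot [ 493.5 -298.5   47. ] 0.6
side specimen_centre [ 540.8 -190.    22.5] 0.48
```

View pics/b.png

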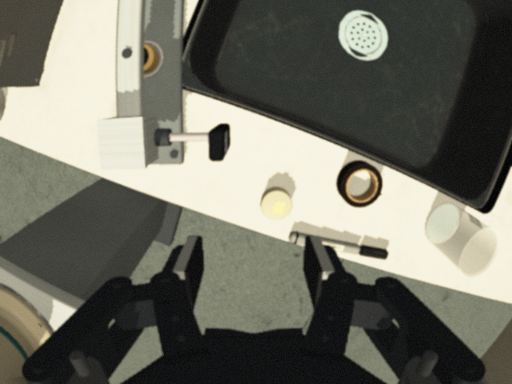

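{"method": "send_rows", "body": {"moves": "11 -7 14 0 0 0.002;11 -7 14 0 0 0.002;11 -7 14 0 0 0.002;11 -7.5 14 0 0 0.002;0 0 0 0 0 0"}}

```text
clock: 3.28
eef_pos: [488.6, -295.7, 189.2]
eef_rot: [[0.942, 0.336, -0.004], [0.336, -0.942, 0.004], [-0.002, -0.005, -1.0]]
contact_force: [-0.3, -0.3, -0.3]
gripper_width: 0.633
finger_force: 0.0
```

```bash
python3 - <<'E'
from m import *
st(); look('c.png',('wrist',),('tab','tab_foot','socket'))
E
```

```text
3.2833 [ 488.6 -295.7  189.2] [[0.942, 0.336, -0.004], [0.336, -0.942, 0.004], [-0.002, -0.005, -1.0]] 0.633 [-0.3 -0.3 -0.3] 0.0 [-38.  21.  97.   0.  63.  32.]
wrist tab [ 488.7 -294.8   87. ] 0.83
wrist socket [ 461.3 -218.9   79.4] 0.73
```

View pics/c.png

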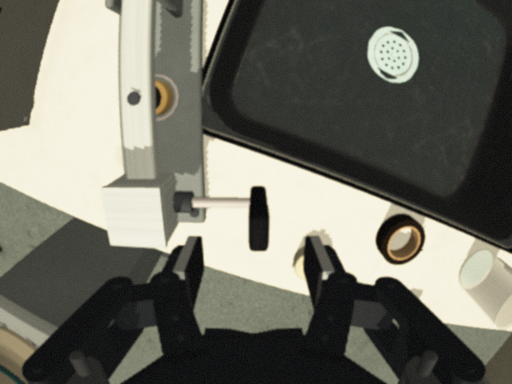

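{"method": "send_rows", "body": {"moves": "0.5 0 12 0 0 0;0.5 0 12 0 0 0;0.5 0 13 0 0 0;0 0 12 0 0 0;0 0 0 0 0 0"}}

```text
clock: 3.9
eef_pos: [489.2, -298.2, 141.9]
eef_rot: [[0.943, 0.333, -0.002], [0.333, -0.943, 0.001], [-0.002, -0.002, -1.0]]
contact_force: [0.2, -0.5, -0.0]
gripper_width: 0.63
finger_force: 0.0
```

```bash
python3 - <<'E'
from m import *
st(); look('d.png',('wrist',),('tab','tab_foot','socket'))
E
```

```text
3.9 [ 489.2 -298.2  141.9] [[0.943, 0.333, -0.002], [0.333, -0.943, 0.001], [-0.002, -0.002, -1.0]] 0.63 [ 0.2 -0.5 -0. ] 0.0 [-38.  23. 100.  -0.  57.  32.]
wrist tab [ 489.  -298.8   87.9] 0.9
wrist tab_foot [ 486.  -298.8   48.3] 0.87
wrist socket [ 464.9 -216.4   79.6] 0.92
```

View pics/d.png

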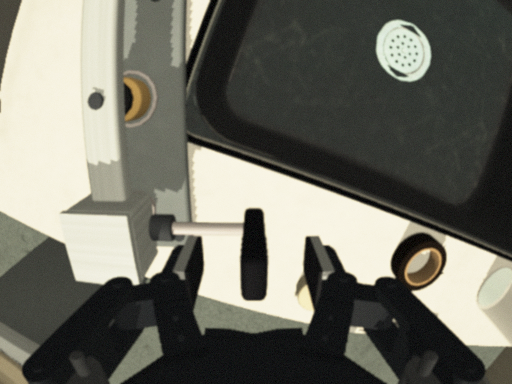

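The tab at (253, 255) stands between the fingers, at columns 195 and 312. The inner finger clears the housing. Closing now.

{"method": "send_rows", "body": {"moves": "0 0 0 0 0 0;0 0 0 0 0 0;0 0 0 0 0 0;0 0 0 0 0 0;0 0 0 0 0 0;0 0 0 0 0 0", "claw": 0, "squeeze": 80}}

```text
clock: 4.6
eef_pos: [490.5, -297.9, 143.5]
eef_rot: [[0.943, 0.334, 0.001], [0.334, -0.943, -0.0], [0.001, 0.0, -1.0]]
contact_force: [-0.4, 0.8, 4.8]
gripper_width: 0.128
finger_force: 79.4
```

{"method": "send_rows", "body": {"moves": "0 3 -0.5 0 0 0;0 3 -0.5 0 0 0;0 3 0 0 0 0;0 3 0 0 0 0;0 0 0 0 0 0;0 0 0 0 0 0"}}

```text
clock: 5.1
eef_pos: [493.8, -307.5, 143.4]
eef_rot: [[0.943, 0.333, -0.002], [0.333, -0.943, 0.004], [-0.0, -0.005, -1.0]]
contact_force: [-0.5, 6.7, 4.0]
gripper_width: 0.129
finger_force: 79.2
```

```bash
python3 - <<'E'
from m import *
s=st(); look('e.png',('wrist',),('tab','tab_foot','socket','ball'))
E
```

```text
5.1 [ 493.8 -307.5  143.4] [[0.943, 0.333, -0.002], [0.333, -0.943, 0.004], [-0.0, -0.005, -1.0]] 0.129 [-0.5  6.7  4. ] 79.22649264335632 [-39.  24.  98.   0.  58.  32.]
wrist tab [ 492.7 -306.1   91.5] 0.73
wrist tab_foot [ 490.  -305.7   46.9] 0.82
wrist socket [ 463.6 -219.5   80.7] 0.84
wrist ball [ 461.4 -216.1   76. ] 0.93
```

{"method": "send_rows", "body": {"moves": "0 1.5 0 0 0 0;0 0 0 0 0 0;1.8 0 -3.3 0 -0.02 0;1.8 0 -3.3 0 -0.02 0;1.8 0 -3.3 0 -0.02 0;1.8 0 -3.3 0 -0.02 0;0 0 0 0 0 0"}}

```text
clock: 5.93
eef_pos: [501.3, -305.7, 155.8]
eef_rot: [[0.939, 0.334, -0.08], [0.334, -0.942, -0.022], [-0.082, -0.006, -0.997]]
contact_force: [-1.5, 6.7, -1.2]
gripper_width: 0.126
finger_force: 78.7
```

```bash
python3 - <<'E'
from m import *
s=st(); look('f.png',('wrist',),('tab','tab_foot','socket','ball'))
E
```

```text
5.9333 [ 501.3 -305.7  155.8] [[0.939, 0.334, -0.08], [0.334, -0.942, -0.022], [-0.082, -0.006, -0.997]] 0.126 [-1.5  6.7 -1.2] 78.69238615036011 [-36.  25.  95.  -4.  63.  36.]
wrist tab [ 494.9 -308.2  100.4] 0.67
wrist tab_foot [ 492.6 -307.3   62. ] 0.55
wrist socket [ 467.2 -216.6   94.5] 0.9
wrist ball [ 462.2 -215.    76.6] 0.65
```

View pics/f.png

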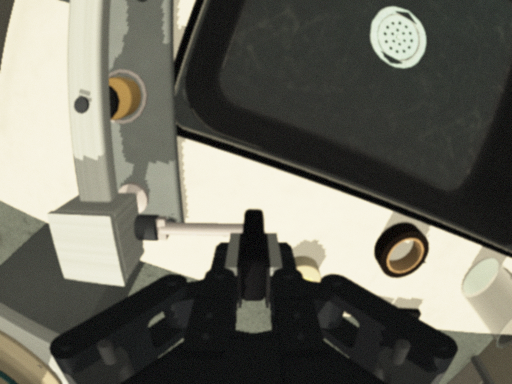

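The socket has risen 14 mm (about 0.08 rad). The ball shows at (132, 195), free below the housing, and the tab is firmly gripped. Continuing along the arc.

{"method": "send_rows", "body": {"moves": "2.7 0 -4.9 0 -0.03 0;2.7 0 -4.9 0 -0.03 0;2.7 0 -4.9 0 -0.03 0;2.7 0 -4.9 0 -0.03 0;2.7 0 -4.9 0 -0.03 0;2.7 0 -4.9 0 -0.03 0;2.7 0 -4.9 0 -0.03 0;0 0 0 0 0 0"}}

```text
clock: 6.85
eef_pos: [524.5, -297.6, 186.5]
eef_rot: [[0.902, 0.334, -0.275], [0.321, -0.943, -0.091], [-0.289, -0.006, -0.957]]
contact_force: [-3.8, 6.2, 0.1]
gripper_width: 0.13
finger_force: 78.8
```

```bash
python3 - <<'E'
from m import *
s=st(); look('g.png',('wrist',),('tab','socket','ball','specimen_centre'))
E
```

```text
6.85 [ 524.5 -297.6  186.5] [[0.902, 0.334, -0.275], [0.321, -0.943, -0.091], [-0.289, -0.006, -0.957]] 0.13 [-3.8  6.2  0.1] 78.81031394004822 [-30.  28.  86. -13.  78.  44.]
wrist tab [ 509.5 -300.5  137. ] 0.96
wrist socket [ 476.9 -212.1  125.2] 0.83
wrist ball [ 458.8 -217.5   74.3] 0.94
wrist specimen_centre [ 539.7 -189.1   20.4] 0.58
```

{"method": "send_rows", "body": {"moves": "2.7 0 -4.9 0 -0.03 0;2.7 0 -4.9 0 -0.03 0;2.7 0 -4.9 0 -0.03 0;2.7 0 -4.9 0 -0.03 0;2.7 0 -4.9 0 -0.03 0;2.7 0 -4.9 0 -0.03 0;2.7 0 -4.9 0 -0.03 0;2.7 0 -4.9 0 -0.03 0"}}

```text
clock: 7.77
eef_pos: [557.3, -286.0, 214.2]
eef_rot: [[0.812, 0.333, -0.48], [0.29, -0.943, -0.164], [-0.507, -0.006, -0.862]]
contact_force: [-2.8, 7.3, -0.7]
gripper_width: 0.129
finger_force: 78.8
```

{"method": "send_rows", "body": {"moves": "0 0 0 0 0 0;0 0 0 0 0 0;0 0 0 0 0 0;0 0 0 0 0 0;0 0 0 0 0 0;0 0 0 0 0 0"}}

```text
clock: 8.27
eef_pos: [557.1, -286.1, 214.0]
eef_rot: [[0.812, 0.333, -0.479], [0.29, -0.943, -0.164], [-0.506, -0.006, -0.862]]
contact_force: [-3.5, 7.6, 0.0]
gripper_width: 0.13
finger_force: 78.9
```

```bash
python3 - <<'E'
from m import *
s=st(); look('h.png',('scene','side','wrist'),('tab','socket','ball','hinge_pin','specimen_centre'))
E
```

```text
8.2667 [ 557.1 -286.1  214. ] [[0.812, 0.333, -0.479], [0.29, -0.943, -0.164], [-0.506, -0.006, -0.862]] 0.13 [-3.5  7.6  0. ] 78.86491656303406 [-24.  34.  74. -20.  94.  49.]
scene tab [ 531.5 -293.1  161.6] 0.7
scene socket [ 496.1 -199.9  162.5] 0.83
scene ball [ 462.9 -217.7   74.5] 0.63
scene hinge_pin [ 617.3 -160.7   52.5] 0.84
scene specimen_centre [ 538.1 -188.7   19.8] 0.58
side tab [ 527.9 -290.9  162.9] 0.4
side socket [ 500.3 -204.   159.5] 0.81
side ball [ 462.4 -218.    75.5] 0.68
side hinge_pin [ 619.8 -163.7   56.2] 0.9
side specimen_centre [ 537.  -189.3   22.3] 0.51
wrist tab [ 526.7 -294.   166.3] 0.91
wrist socket [ 498.3 -205.1  159.1] 0.72
wrist ball [ 463.2 -216.2   76.4] 0.71
wrist specimen_centre [ 537.8 -189.6   19.1] 0.59
```

View pics/h.png

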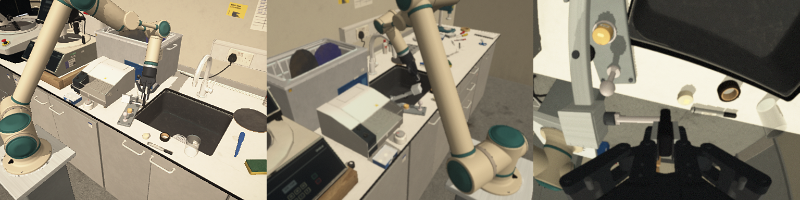

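The right-hand (wrist) view shows the bar raised, with the ball at about (610, 85), the specimen in its ring at (603, 33) and the tab gripped. The bar is at about 0.52 rad and steady.

```bash
python3 -c "
from plant import job
print(job.job_done())"
```

```text
the job is handed in; nothing more can be done
None
```

I pulled the latch about 11 mm with the bar still down, then swung the bar up to about 0.52 rad (30°) and handed it in held steady by its latch tab, with the specimen in its ring and no bystander touched that I saw; no verdict came back, and I couldn't check whether holding the tab counts as the fingers touching the bar.

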